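# Shut the gas at the bench service box

## Task

Shut off the gas at the bench service box: first push the loose metal cover along its tracks until it is fully open, over the fixed panel and up against the left-hand end of the box, then push the yellow gas lever clockwise to its stop so that it is fully shut, square across its pipe. Only push with the fingers: do not pinch the cover's grip or the yellow lever between them, and do not lift the cover out of its tracks. Leave the blue air lever open as it is, leave the jar, mug and screwdriver alone, and finish clear of everything.

Things in the scene. Friction and masses are not known exactly. Their poses are not given: they have to be found in the camera images.
- box: grey steel service box fixed to the bench, 214 mm (its x) by 505 (its y), 100 high. Origin: centre of its underside; x points away from the robot, y (long side) to the robot's left, turned by its yaw. Right half (y -247 to 0): open bay with the valves. Left half (y 5 to 247): fixed panel, top 83 mm high. End walls, inner faces at y +-247, 100 mm high, stop the cover
- bay (a point): centre of the right-hand bay at rim height: box x 0, y -123 mm, 100 mm above the bench. The bay is open 176 mm along box x, between slide ledges 90 mm high with guide lips up to 100 mm. Two copper pipes cross it along box x at box y -190 and -95, pipe fittings up to 46 mm high. Brass hose nozzles stand 50 mm out of the front wall
- cover: loose flat aluminium plate, 197 mm (x) by 250 (y) by 4, about 0.55 kg, lying on the ledges between the lips with 2 mm play; slides along the box's y with 2 to 6 N. Origin: centre of its underside, 90 mm above the bench. It starts over the bay with its origin at box y -121 to -95 mm, hiding the valves; fully open, against the left end wall, its origin is at box y +122
- cover_grip (a point): centre of the black bridge grip in the middle of the cover: a bar 98 mm long along the cover's x, 16 thick along y, on two short feet; its underside is 104 and its top 118 mm above the bench, this point 111, the cover's top face 94. To open the cover, push the grip's right-hand long side (the one facing box -y) towards box +y
- gas_stem (a point): on the vertical turning axis of the yellow gas lever at the lever's mid-height, 64 mm above the bench, at box x +35 mm. The gas valve is in one of the two places, box y -190 or -95 mm, and the air valve is in the other
- gas_sleeve (a point): middle of the yellow sleeve of the gas lever, 48 mm from the stem. The sleeve is 48 mm long (24 to 72 mm from the stem), 18 wide, 12 thick, from 58 to 70 mm above the bench; a narrower steel strap joins it to the stem. The lever points from the stem to the sleeve
- gas_lever (a joint): angle of the yellow gas lever, rad: 0 = open, pointing along its pipe to the front (box -x); grows clockwise seen from above; 1.571 = shut, against its stop, pointing to box +y, square across its pipe. Starts at 0 to 0.3 and stays where it is left; about 3 N at the sleeve turns it
- air_sleeve (a point): middle of the blue sleeve of the air lever, which has the same shape, size and height as the gas lever, its stem in the other valve place (box x +35 mm), and points to the front (open); to be left as it is
- air_lever (a joint): angle of the blue air lever, rad, measured like the gas lever's; starts at 0 to 0.08 (open) and must stay open
- jar: amber jar with a black cap, 60 mm across, 95 mm high, standing on the bench off the box's right-hand end; origin at the centre of its underside
- mug: blue ceramic mug, 78 mm across, 88 mm high, handle on its +y side, standing on the bench off the box's left-hand end; origin at the centre of its underside
- screwdriver: red-handled screwdriver lying on the bench behind the box, roughly along the box's y; origin at its underside

How it is judged:
On the way, in this order (a step that is already met when the one before it is completed fails the run):
1. the cover is slid fully open, within 18 mm of the left-hand end stop (y of cover in the frame of box above 0.104 m), for 0.2 s.
2. the yellow gas lever is pushed shut (value of joint gas_lever above 1.45 rad), for 0.2 s.
At the end, for the whole second after the job is handed in: The cover lies flat at rest in its tracks within 18 mm of the left-hand end stop, the yellow gas lever is within 7 degrees of its shut stop, and the blue air lever is still open (under 0.2 rad) (y of cover in the frame of box above 0.104 m and z of cover in the frame of box below 0.094 m and angle between cover's own z axis and vertical below 0.03 rad and linear speed of cover below 0.01 m/s and value of joint gas_lever above 1.45 rad and value of joint air_lever below 0.2 rad); the robot touches nothing.
It fails at once if the cover is lifted or tipped out of its tracks (12 mm up, or tilted over 0.08 rad) (z of cover in the frame of box above 0.102 m or angle between cover's own z axis and vertical above 0.08 rad).
It fails at once if the cover's grip is pinched: pressed on both long sides at once (contact force between the fingers and cover_c0 above 4 N and contact force between the fingers and cover_c1 above 4 N).
It fails at once if the gas lever is pinched: pressed on both sides at once (contact force between the fingers and gas_lever_c0 above 4 N and contact force between the fingers and gas_lever_c1 above 4 N).
It fails at once if the blue air lever is moved away from open (over 0.2 rad) (value of joint air_lever above 0.2 rad).
It fails at once if the jar, mug or screwdriver is moved more than 20 mm (distance of any of jar, mug, screwdriver from where it was at the start of the episode above 0.02 m).
It also fails if it takes over 50 s, if anything falls off the work surface, if the arm or the gripper's body presses on something with over 40 N, if the wrist force passes 120 N, or if a joint passes its speed limit or range.

## Robot

A 6-joint arm with a two-finger parallel gripper is mounted at the origin on the work surface. World frame = base frame: x ahead of the robot, y to its left, z up, the work surface at z = 0. Lengths are in m, angles in rad, forces in N, time in s.
With the tool pointing down it reaches from about 0.375 to 0.975 m from the base axis. Payload 3.8 kg.
Tool frame: the origin (TCP) lies at the very end of the fingers, on their centre line; the grasp point (between the pads) lies 19 mm behind it; z points along the fingers, y is the line along which they close (so a half turn about z gives the same grasp; the last joint's range is limited). The gripper opens to 85 mm and grips with 20 to 120 N. Pads are 22 mm wide; open, the fingers measure 114 mm over their backs; the gripper's body (76 mm by 85 mm) begins 54 mm behind the grasp point. The pads swing forward as they close: fully open they stand 13 mm farther back than shut.
Start: joints at [-1.292, 0.264, 1.604, -0, 1.274, -0.037], TCP at [0.21, -0.642, 0.207] pointing down, gripper open.
Joint ranges: [-2.63, 2.63], [-0.94, 2.18], [0.31, 2.57], [-1.31, 4.45], [0, 2.66], [-2.55, 2.55]. Speed limits (rad/s): [2.57, 2.57, 3.14, 3.14, 3.14, 3.14].

## Interface

Orientations are given as a rotation vector (axis times angle).
In Python, from workcell import read_state, read_camera, calibration, finish_job gives the robot as it stands.
- The arm moves only by the tool step_arm, never from a script. Its argument "commands" is a list of rows, each an object of numbers: "fingers": the gripper's target within -1 to 1 (shut at 1, half-way at 0, fully open at -1); "dx", "dy", "dz": the shift along the tool's x, y, z in m; "roll": the turn about the tool's z in degrees. In form: [{"fingers": .., "dx": .., "dy": .., "dz": .., "roll": ..}, ...]. A call has 1 to 8 rows; each row is the pose to reach, as a shift and turn from the pose commanded when the call began, along the tool's axes at that moment; what a row does not reach only later rows make up. A row lasts 1/8 s, in which the tool goes at most 62.5 mm and 10.7 degrees, less where a joint would pass 70% of its speed; a pose out of reach is approached as far as the arm can. A call with a gripper value outside its range is refused whole. The fingers move at their own pace and stop on an object; "squeeze" is the grip in N (left out, the last holds). Time passes only in rows, so rows that repeat a pose let the fingers close. It gives the time, the measured TCP pose, the force, the opening and the grip force at its end, in the units of the state.
- read_state(): the state, without advancing time (a new reading comes with each control period).
- read_camera(name): name is "scene" or "top" or "wrist"; returns (picture, depth): 420x560x3 uint8, blue, green, red; 420x560 float32, m along the optical axis (not along the pixel's ray), 0 where there is no reading.
- calibration(name): a dict with "intrinsics" (3x3 intrinsics, pixels), "k1" (the pictures are not rectified: a ray, as slopes to the right and down, at radius r is drawn at 1 + k1 r^2 times it, then the intrinsics apply), "world_to_cam" (4x4, takes a point from world to camera coordinates). Camera axes: x right, y up, looking along -z (the intrinsics and any distortion apply to the point x, -y, -z); pixel columns grow to the right and rows downward; lengths in m; the calibration is good to about 2 mm. A picture is of the moment at which its call begins: read the wrist's pose just before it. calibration takes no time and is no camera call; for the wrist camera it gives the pose at the moment of the call.
- finish_job(): hands the job in; it is judged then, once.
The state is a dict: "time": time; "q": joint angles; "joint_vel": joint speeds; "joint_torque": joint torques, N m; "tool_pos": TCP position; "tcp_rot": TCP orientation; "wrist_force": force on the tool from outside, world axes, zero at the start; "torque": the same for the moment, N m; "width": opening from 0.0 (shut) to 1.0 (fully open); "grip_force": force on a finger pad.
Only numpy, scipy, OpenCV 4.12 (cv2) and the standard library are available. Lean on these libraries where they do the work, as an engineer would, in place of code of your own. Each camera call takes 0.05 s, during which the arm holds its last target. There are 200 camera calls.

## Working session

There is one attempt and no reset: what is moved stays moved. The work goes in short steps, Python scripts to look and compute and a tool call to move; the robot and the scene stay as the last step left them, time stands still between calls to the robot, and variables do not carry over. Pictures are saved under pics/ and viewed, at most 10 in all, crops included, and the job is handed in when it is done.

Besides the shell and the picture viewer there is one more tool, called after "Request:" as name([rows], argument=value, ...), one row to a line, values as JSON. step_arm: Moves the arm, as the interface text tells. Its arguments: {"type":"object","properties":{"commands":{"type":"array","items":{"type":"object","properties":{"fingers":{"type":"number"},"dx":{"type":"number"},"dy":{"type":"number"},"dz":{"type":"number"},"roll":{"type":"number"}}}},"squeeze":{"type":"number"}},"required":["commands"]}

```bash
mkdir -p pics
cat > h.py <<'E'
import numpy as np, cv2
from workcell import *
from scipy.spatial.transform import Rotation as R
def cloud(name):
    c=calibration(name); im,d=read_camera(name)
    K=np.array(c["intrinsics"]); h,w=d.shape
    u,v=np.meshgrid(np.arange(w),np.arange(h))
    xd=(u-K[0,2])/K[0,0]; yd=(v-K[1,2])/K[1,1]
    x,y=xd.copy(),yd.copy()
    for _ in range(15):
        s=1+c["k1"]*(x*x+y*y); x=xd/s; y=yd/s
    P=np.stack([x*d,-y*d,-d,np.ones_like(d)],-1)
    W=P@np.linalg.inv(np.array(c["world_to_cam"])).T
    W=W[...,:3]; W[d==0]=np.nan
    return im,W
E
python3 - <<'E'
from h import *
s=read_state(); print(s["tool_pos"],s["tcp_rot"],s["time"])
im,W=cloud("top"); cv2.imwrite("pics/top.png",im); np.save("top.npy",W)
im,W=cloud("scene"); cv2.imwrite("pics/scene.png",im); np.save("scene.npy",W)
E
```

```text
[ 0.20944055 -0.64087317  0.20567254] [-3.10035638e+00 -4.93657464e-01  3.81343958e-04] 0.0
```

View pics/top.png

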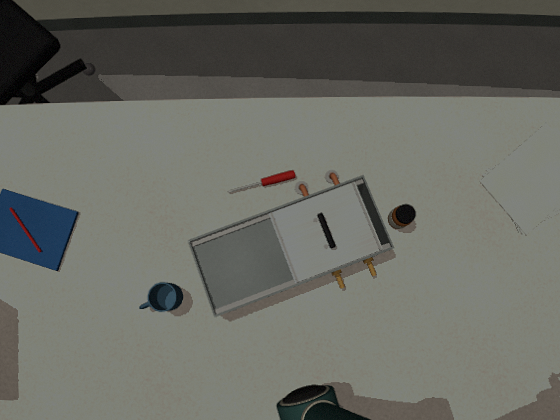

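View pics/scene.png

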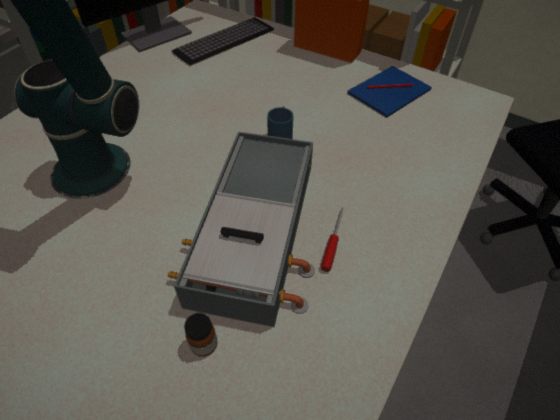

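The top view shows the box spanning (190,243), (363,178), (393,250) and (217,316). The grip runs from (320,213) to (333,248), with the jar at (403,215) and the mug at (165,297).

```bash
cat >> h.py <<'E'
def fitbox(W):
    m=((W[...,2]>.06)&(W[...,2]<.125)).astype(np.uint8)
    n,l,st,_=cv2.connectedComponentsWithStats(m)
    k=l[245,300]
    k=1+np.argmax(st[1:,4]) if k==0 else k
    P=W[l==k]
    r=cv2.minAreaRect(P[:,:2].astype(np.float32))
    return r,P
E
python3 - <<'E'
from h import *
W=np.load("top.npy"); r,P=fitbox(W); print(r,len(P))
b=cv2.boxPoints(r); print(b)
e=[b[(i+1)%4]-b[i] for i in range(2)]; y=max(e,key=np.linalg.norm); y=y/np.linalg.norm(y); y=y if y[1]>0 else -y
x=np.array([y[1],-y[0]]); c=np.array(r[0]); print("yaw",np.arctan2(x[1],x[0]))
m=P[:,2]>.107; Q=(P[m,:2]-c)@np.array([x,y]).T
print("grip",np.median(Q,0),Q.min(0),Q.max(0),m.sum(),c+np.array([x,y]).T@np.median(Q,0))
Q=(P[:,:2]-c)@np.array([x,y]).T
for lo,hi in ((.078,.086),(.088,.097),(.097,.104)):
    k=(P[:,2]>lo)&(P[:,2]<hi); print(lo,k.sum(),np.percentile(Q[k],[1,99],axis=0))
print("reach", np.linalg.norm(c))
E
```

```text
((0.5356014370918274, 0.0701962560415268), (0.21741943061351776, 0.5061155557632446), 19.98103904724121) 15059
[[ 0.3469633   0.27087432]
 [ 0.5199076  -0.204776  ]
 [ 0.7242396  -0.13048181]
 [ 0.5512953   0.34516853]]
yaw 0.34873492
grip [ 0.00047252 -0.0975088 ] [-0.04796525 -0.10722086] [ 0.04906344 -0.09022443] 239 [ 0.56936517 -0.02128161]
0.078 4969 [[-0.08652817 -0.24625569]
 [ 0.08861029  0.24524462]]
0.088 7109 [[-0.10005329 -0.24689816]
 [ 0.10225236  0.24015188]]
0.097 1788 [[-0.10643831 -0.25167042]
 [ 0.10780785  0.25153157]]
reach 0.5401818339939601
```

Request:
step_arm([
  {"fingers": 1, "dx": 0.536, "dy": -0.43, "dz": 0, "roll": -1.9},
  {"fingers": 1, "dx": 0.536, "dy": -0.43, "dz": 0, "roll": -1.9},
  {"fingers": 1, "dx": 0.536, "dy": -0.43, "dz": 0, "roll": -1.9},
  {"fingers": 1, "dx": 0.536, "dy": -0.43, "dz": 0, "roll": -1.9},
  {"fingers": 1, "dx": 0.536, "dy": -0.43, "dz": 0, "roll": -1.9},
  {"fingers": 1, "dx": 0.536, "dy": -0.43, "dz": 0, "roll": -1.9},
  {"fingers": 1, "dx": 0.536, "dy": -0.43, "dz": 0, "roll": -1.9},
  {"fingers": 1, "dx": 0.536, "dy": -0.43, "dz": 0, "roll": -1.9},
])

```text
time: 1.1
tool_pos: [0.4837, -0.2212, 0.2067]
tcp_rot: [-3.094, -0.545, 0.0]
wrist_force: [1.5, -0.2, 0.1]
width: -0.002
grip_force: 0.0
```

```bash
cat >> h.py <<'E'
yaw=0.3487; C=np.array([0.5356,0.0702])
def B2W(x,y,z): return np.array([*(C+R.from_euler('z',yaw).as_matrix()[:2,:2]@[x,y]),z])
def st():
    s=read_state(); p=np.array(s["tool_pos"]); T=R.from_rotvec(s["tcp_rot"])
    b=R.from_euler('z',-yaw).apply(np.append(p[:2]-C,p[2]))
    tx=T.as_matrix()[:,0]
    print("t",round(s["time"],2),"box",b.round(4),"toolx yaw rel box deg",np.degrees(np.arctan2(tx[1],tx[0])-yaw).round(2),"tz",T.as_matrix()[:,2].round(3),"F",np.round(R.from_euler('z',-yaw).apply(s["wrist_force"]),1),"w",s["width"],s["grip_force"])
    return p,T
def go(x,y,z):
    p,T=st(); print("go",x,y,z,"->",T.inv().apply(B2W(x,y,z)-p).round(4))
E
python3 -c "
from h import *
go(0,-.145,.2)"
```

```text
t 1.1 box [-0.1483 -0.2561  0.2067] toolx yaw rel box deg 0.01 tz [-0. -0. -1.] F [ 1.4 -0.8  0.1] w -0.002471617815816491 0.0
go 0 -0.145 0.2 -> [ 0.1483 -0.1111  0.0067]
```

Request:
step_arm([
  {"fingers": 1, "dx": 0.148, "dy": -0.111, "dz": 0.0, "roll": 0},
  {"fingers": 1, "dx": 0.148, "dy": -0.111, "dz": 0.0, "roll": 0},
  {"fingers": 1, "dx": 0.148, "dy": -0.111, "dz": 0.0, "roll": 0},
  {"fingers": 1, "dx": 0.148, "dy": -0.111, "dz": 0.04, "roll": 0},
  {"fingers": 1, "dx": 0.148, "dy": -0.111, "dz": 0.085, "roll": 0},
  {"fingers": 1, "dx": 0.148, "dy": -0.111, "dz": 0.085, "roll": 0},
  {"fingers": 1, "dx": 0.148, "dy": -0.111, "dz": 0.085, "roll": 0},
])

```text
time: 1.98
tool_pos: [0.5849, -0.0684, 0.1231]
tcp_rot: [3.094, 0.545, 0.001]
wrist_force: [0.1, 0.0, 0.1]
width: -0.0
grip_force: 0.0
```

```bash
python3 -c "
from h import *
go(0,-.145,.101)
im,W=cloud('wrist'); cv2.imwrite('pics/w1.png',im)"
```

```text
t 1.98 box [-0.001  -0.1471  0.1231] toolx yaw rel box deg -0.0 tz [ 0.001 -0.    -1.   ] F [ 0.1 -0.   0.1] w -0.0002828892482715253 0.0
go 0 -0.145 0.101 -> [ 0.001  -0.0021  0.0221]
```

View pics/w1.png

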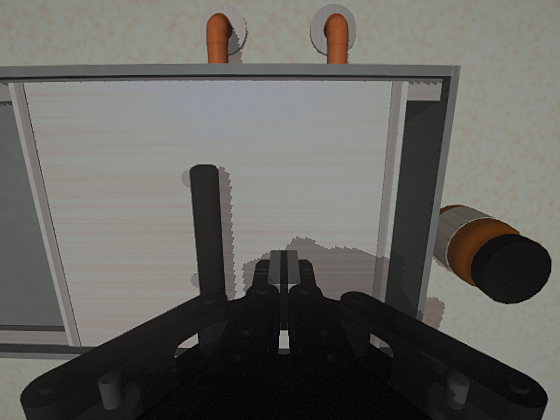

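The shut fingertips, at (285,290), sit to the right of the grip bar at (205,240) and over the cover. I'll lower them and push.

Request:
step_arm([
  {"fingers": 1, "dx": 0, "dy": 0, "dz": 0.021, "roll": 0},
  {"fingers": 1, "dx": 0, "dy": 0, "dz": 0.022, "roll": 0},
  {"fingers": 1, "dx": 0, "dy": -0.015, "dz": 0.022, "roll": 0},
  {"fingers": 1, "dx": 0, "dy": -0.03, "dz": 0.022, "roll": 0},
  {"fingers": 1, "dx": 0, "dy": -0.045, "dz": 0.022, "roll": 0},
  {"fingers": 1, "dx": 0, "dy": -0.06, "dz": 0.022, "roll": 0},
])

```text
time: 2.78
tool_pos: [0.5634, -0.0105, 0.1003]
tcp_rot: [3.094, 0.546, 0.001]
wrist_force: [0.0, -0.1, -0.0]
width: -0.001
grip_force: 0.0
```

```bash
python3 -c "
from h import *
go(0,.095,.101)"
```

```text
t 2.77 box [-0.0014 -0.0853  0.1003] toolx yaw rel box deg 0.05 tz [ 0.  0. -1.] F [ 0.  -0.1 -0. ] w -0.0013975422652408502 0.0
go 0 0.095 0.101 -> [ 0.0015 -0.1803 -0.0007]
```

Request:
step_arm([
  {"fingers": 1, "dx": 0, "dy": -0.02, "dz": 0, "roll": 0},
  {"fingers": 1, "dx": 0, "dy": -0.04, "dz": 0, "roll": 0},
])

```text
time: 3.02
tool_pos: [0.5495, 0.0272, 0.0999]
tcp_rot: [-3.094, -0.546, 0.0]
wrist_force: [0.4, 0.6, -0.7]
width: -0.002
grip_force: 0.0
```

```bash
python3 -c "
from h import *
go(0,.095,.101)
im,W=cloud('wrist'); cv2.imwrite('pics/w2.png',im)"
```

```text
t 3.02 box [-0.0017 -0.0451  0.0999] toolx yaw rel box deg 0.02 tz [-0.  0. -1.] F [ 0.6  0.5 -0.7] w -0.0017262590600660482 0.0
go 0 0.095 0.101 -> [ 0.0017 -0.1401 -0.0011]
```

View pics/w2.png

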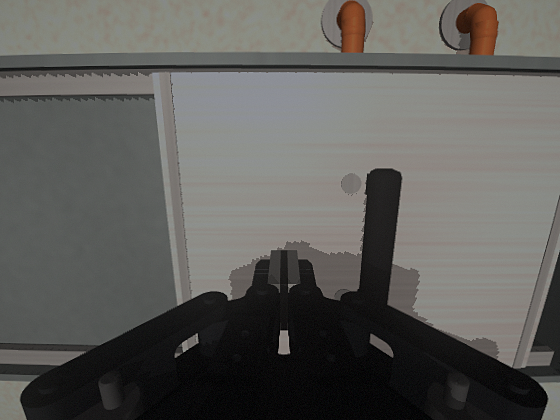

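The grip is now right of the fingers, with its top end at (385,170), and the cover hasn't moved. The fingers passed over the bar without touching it, so I need to check the real heights.

Run:
```python
from h import *
def tb(W): return (W-np.append(C,0))@R.from_euler('z',yaw).as_matrix()
p,T=st()
im,W=cloud('wrist'); Bx=tb(W)
for n,(u,v) in dict(grip=(383,200),grip2=(378,270),cover=(250,150),cover2=(480,200),tip=(280,256),tipR=(292,256),tip2=(282,275),rim=(300,62),panel=(80,200),lug=(262,270)).items(): print(n,Bx[v,u].round(4))
g=(Bx[...,2]>.106)&(Bx[...,2]<.125)&(np.arange(560)[None]>330)&(np.arange(420)[:,None]<310); print(np.nanpercentile(Bx[g],[2,50,98],axis=0).round(4))
im,W=cloud('top'); Bx=tb(W)
im2=im[150:330,180:420]; cv2.imwrite('pics/t2.png',cv2.resize(im2,None,fx=3,fy=3))
```

```text
t 3.08 box [-0.002  -0.0429  0.0997] toolx yaw rel box deg 0.07 tz [-0.001  0.002 -1.   ] F [-0.6  1.8 -1.3] w -0.001671718941196286 0.0
grip [ 0.0327 -0.0939  0.1176]
grip2 [-0.0073 -0.095   0.1175]
cover [ 0.0561 -0.0229  0.0923]
cover2 [ 0.0273 -0.1607  0.0946]
tip [ 0.0095 -0.0408  0.1359]
tipR [ 0.0093 -0.0465  0.1353]
tip2 [ 0.0092 -0.0419  0.1543]
rim [ 0.1011 -0.0507  0.1   ]
panel [0.024  0.0888 0.0834]
lug [ 0.0056 -0.0326  0.1428]
[[-0.0246 -0.1046  0.109 ]
 [ 0.015  -0.0961  0.1172]
 [ 0.0474 -0.09    0.1188]]
```

View pics/t2.png

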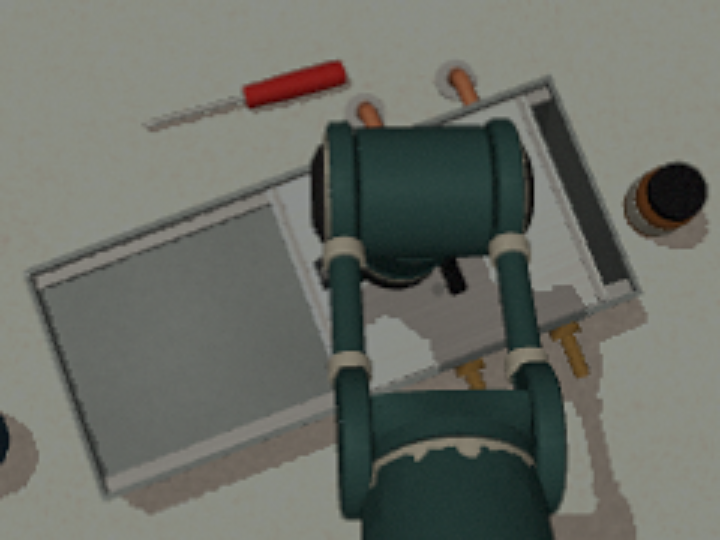

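Run:
```python
from h import *
p,T=st(); c=calibration('wrist'); M=np.linalg.inv(np.array(c['world_to_cam']))
im,W=cloud('wrist'); Bx=(W-np.append(C,0))@R.from_euler('z',yaw).as_matrix()
print("cam in tool",T.inv().apply(M[:3,3]-p).round(4), "view", T.inv().apply(-M[:3,2]).round(3))
for u in (265,280,292):
    for v in range(238,275,4): print(u,v,Bx[v,u].round(4),im[v,u])
# where TCP projects
K=np.array(c['intrinsics']); q=np.array(c['world_to_cam'])@np.append(p,1); x,y=q[0]/-q[2],-q[1]/-q[2]; s=1+c['k1']*(x*x+y*y); print("TCP px",K[0,0]*x*s+K[0,2],K[1,1]*y*s+K[1,2],"depth",-q[2])
print(T.as_rotvec(), read_state()['q'])
```

```text
t 3.17 box [-0.0016 -0.0454  0.0999] toolx yaw rel box deg 0.14 tz [-0. -0. -1.] F [-0.2 -0.4 -0.2] w -0.004235490031222017 0.0
cam in tool [ 0.0709 -0.0006 -0.1667] view [-0.278  0.     0.96 ]
265 238 [ 0.003  -0.0334  0.0944] [135 140 143]
265 242 [ 0.0002 -0.0333  0.0941] [131 135 142]
265 246 [-0.0027 -0.0333  0.0937] [131 137 140]
265 250 [-0.0048 -0.0333  0.0951] [136 140 141]
265 254 [-0.0081 -0.0332  0.0939] [136 141 147]
265 258 [-0.0113 -0.0331  0.0928] [100 104 110]
265 262 [ 0.0052 -0.0357  0.1331] [29 31 33]
265 266 [ 0.0056 -0.036   0.1383] [31 33 34]
265 270 [ 0.0052 -0.0362  0.1415] [27 28 30]
265 274 [ 0.0057 -0.0365  0.1465] [30 30 30]
280 238 [ 0.0026 -0.0427  0.0934] [133 136 141]
280 242 [-0.     -0.0427  0.0935] [127 132 141]
280 246 [-0.0027 -0.0427  0.0937] [131 136 141]
280 250 [ 0.0094 -0.0431  0.1279] [56 57 60]
280 254 [ 0.0092 -0.0431  0.1323] [53 55 57]
280 258 [ 0.0095 -0.0432  0.1376] [53 54 58]
280 262 [ 0.0096 -0.0432  0.1421] [41 43 44]
280 266 [ 0.0095 -0.0433  0.146 ] [41 43 44]
280 270 [ 0.0098 -0.0433  0.1503] [30 32 32]
280 274 [ 0.0099 -0.0434  0.1543] [33 33 32]
292 238 [ 0.003  -0.0501  0.0943] [133 138 142]
292 242 [ 0.0001 -0.0502  0.0936] [137 142 151]
292 246 [-0.0026 -0.0502  0.0938] [ 93  96 103]
292 250 [ 0.0091 -0.0492  0.1271] [62 64 66]
292 254 [ 0.0092 -0.049   0.1322] [59 61 63]
292 258 [ 0.0096 -0.0489  0.1377] [57 58 61]
292 262 [ 0.0095 -0.0488  0.1418] [58 60 62]
292 266 [ 0.0097 -0.0486  0.1463] [57 60 60]
292 270 [ 0.0096 -0.0485  0.1499] [59 59 62]
292 274 [ 0.0092 -0.0485  0.1529] [57 58 61]
TCP px 284.39620322796975 248.36823745308547 depth 0.17985856341229756
[ 3.09322674e+00  5.48606770e-01 -3.84545784e-04] [ 2.81574920e-03  1.22401915e-01  1.97943129e+00 -4.26433084e-04
  1.03950380e+00  1.22341576e+00]
```

The wrist depth puts the real fingertip at z≈0.126 while the TCP reads 0.100. The tip is about 26 mm higher than reported, so it cleared the 118 mm grip. I'll go back over to the right of the grip and descend by the measured tip height.

Request:
step_arm([
  {"fingers": 1, "dx": 0.0015, "dy": 0, "dz": -0.015, "roll": 0},
  {"fingers": 1, "dx": 0.0015, "dy": 0.05, "dz": -0.015, "roll": 0},
  {"fingers": 1, "dx": 0.0015, "dy": 0.1, "dz": -0.015, "roll": 0},
  {"fingers": 1, "dx": 0.0015, "dy": 0.1, "dz": 0.0, "roll": 0},
  {"fingers": 1, "dx": 0.0015, "dy": 0.1, "dz": 0.012, "roll": 0},
  {"fingers": 1, "dx": 0.0015, "dy": 0.1, "dz": 0.019, "roll": 0},
  {"fingers": 1, "dx": 0.0015, "dy": 0.1, "dz": 0.019, "roll": 0},
])

```text
time: 4.1
tool_pos: [0.5846, -0.0666, 0.0799]
tcp_rot: [-3.093, -0.547, 0.003]
wrist_force: [0.1, 0.3, 0.8]
width: -0.002
grip_force: 0.0
```

Run:
```python
from h import *
p,T=st()
im,W=cloud('wrist'); Bx=(W-np.append(C,0))@R.from_euler('z',yaw).as_matrix()
for v in range(240,262,2): print(v,Bx[v,280].round(4),Bx[v,292].round(4))
print("cover near", Bx[200:230,285].mean(0))
# lowest black linkage/body parts, 45..95 mm
for u in (60,110,160,200,240): print(u,[Bx[v,u].round(3).tolist() for v in (330,380,410)])
```

```text
t 4.1 box [-0.0007 -0.1453  0.0799] toolx yaw rel box deg 0.08 tz [-0.002  0.    -1.   ] F [0.2 0.2 0.8] w -0.002167397365247523 0.0
240 [ 0.0101 -0.1429  0.0935] [ 0.0102 -0.1495  0.0939]
242 [ 0.0089 -0.1429  0.0936] [ 0.0091 -0.1495  0.094 ]
244 [ 0.0077 -0.1428  0.0935] [ 0.0078 -0.1495  0.0937]
246 [ 0.0073 -0.1429  0.0953] [ 0.0063 -0.1495  0.093 ]
248 [ 0.0054 -0.1428  0.0938] [ 0.0054 -0.1495  0.0936]
250 [ 0.0107 -0.143   0.1088] [ 0.0103 -0.1491  0.1079]
252 [ 0.0101 -0.1431  0.1099] [ 0.0106 -0.149   0.1108]
254 [ 0.01   -0.1431  0.1121] [ 0.0104 -0.149   0.1129]
256 [ 0.0104 -0.1431  0.1153] [ 0.01   -0.1489  0.1144]
258 [ 0.0104 -0.1432  0.1174] [ 0.0109 -0.1488  0.1184]
260 [ 0.0108 -0.1432  0.1204] [ 0.0108 -0.1488  0.1204]
cover near [ 0.02475233 -0.14556216  0.0935117 ]
60 [[-0.05, -0.006, 0.094], [0.013, -0.092, 0.192], [0.009, -0.094, 0.196]]
110 [[-0.05, -0.038, 0.094], [0.013, -0.104, 0.191], [0.003, -0.101, 0.191]]
160 [[0.011, -0.107, 0.171], [-0.001, -0.108, 0.177], [0.011, -0.118, 0.197]]
200 [[0.007, -0.118, 0.166], [0.019, -0.127, 0.197], [0.018, -0.129, 0.203]]
240 [[0.016, -0.133, 0.177], [0.019, -0.136, 0.196], [0.019, -0.137, 0.203]]
```

Request:
step_arm([
  {"fingers": 1, "dx": 0, "dy": 0, "dz": 0.005, "roll": 0},
  {"fingers": 1, "dx": 0, "dy": -0.015, "dz": 0.005, "roll": 0},
  {"fingers": 1, "dx": 0, "dy": -0.03, "dz": 0.005, "roll": 0},
  {"fingers": 1, "dx": 0, "dy": -0.045, "dz": 0.005, "roll": 0},
  {"fingers": 1, "dx": 0, "dy": -0.06, "dz": 0.005, "roll": 0},
])

```text
time: 4.78
tool_pos: [0.5649, -0.0104, 0.0761]
tcp_rot: [3.093, 0.546, 0.001]
wrist_force: [1.4, -3.3, -1.6]
width: 0.001
grip_force: 1.6
```

```bash
cat >> h.py <<'E'
def wr():
    im,W=cloud('wrist'); return im,(W-np.append(C,0))@R.from_euler('z',yaw).as_matrix()
def grip():
    im,Bx=wr(); g=(Bx[...,2]>.108)&(Bx[...,2]<.125)&(im.max(-1)<90)&(np.arange(560)[None]<265)&(np.arange(420)[:,None]<300)
    print("grip",g.sum(),np.nanpercentile(Bx[g],[2,50,98],axis=0).round(4) if g.any() else '')
E
python3 -c "
from h import *
go(0,.095,.075);grip()"
```

```text
t 4.78 box [ 0.     -0.0858  0.0761] toolx yaw rel box deg 0.04 tz [ 0.001 -0.001 -1.   ] F [ 0.2 -3.6 -1.6] w 0.0008178326352851912 1.611941121518612
go 0 0.095 0.075 -> [ 1.000e-04 -1.808e-01  1.000e-03]
grip 4135 [[-0.006  -0.0739  0.1106]
 [ 0.0232 -0.0644  0.1173]
 [ 0.0477 -0.0563  0.1191]]
```

The cover is now moving, with a push force of about 3.6 N. I'll continue.

Request:
step_arm([
  {"fingers": 1, "dx": 0, "dy": -0.025, "dz": 0.001, "roll": 0},
  {"fingers": 1, "dx": 0, "dy": -0.05, "dz": 0.001, "roll": 0},
  {"fingers": 1, "dx": 0, "dy": -0.075, "dz": 0.001, "roll": 0},
  {"fingers": 1, "dx": 0, "dy": -0.1, "dz": 0.001, "roll": 0},
  {"fingers": 1, "dx": 0, "dy": -0.125, "dz": 0.001, "roll": 0},
  {"fingers": 1, "dx": 0, "dy": -0.15, "dz": 0.001, "roll": 0},
  {"fingers": 1, "dx": 0, "dy": -0.168, "dz": 0.001, "roll": 0},
  {"fingers": 1, "dx": 0, "dy": -0.178, "dz": 0.001, "roll": 0},
])

```text
time: 5.82
tool_pos: [0.5049, 0.1564, 0.0759]
tcp_rot: [3.092, 0.547, 0.003]
wrist_force: [2.1, -5.9, 3.6]
width: -0.002
grip_force: 3.2
```

Request:
step_arm([
  {"fingers": 1, "dx": 0, "dy": -0.005, "dz": 0, "roll": 0},
  {"fingers": 1, "dx": 0, "dy": -0.008, "dz": 0, "roll": 0},
  {"fingers": 1, "dx": 0, "dy": -0.008, "dz": 0, "roll": 0},
])

```text
time: 6.2
tool_pos: [0.5023, 0.1635, 0.0757]
tcp_rot: [3.093, 0.546, 0.002]
wrist_force: [2.1, -3.9, 3.7]
width: 0.004
grip_force: 2.2
```

```bash
python3 -c "
from h import *
go(0,.095,.075);grip()"
```

```text
t 6.2 box [0.0006 0.099  0.0757] toolx yaw rel box deg 0.03 tz [ 0.001 -0.    -1.   ] F [ 0.7 -4.4  3.7] w 0.00372167115233926 2.230800837278366
go 0 0.095 0.075 -> [-0.0006  0.004   0.0007]
grip 4161 [[-0.0051  0.1108  0.1105]
 [ 0.0238  0.1203  0.1173]
 [ 0.0483  0.1284  0.1192]]
```

The grip is at y=0.120, so the cover is fully open. I'll back off, rise and look into the bay.

Request:
step_arm([
  {"fingers": 1, "dx": 0, "dy": 0.02, "dz": 0, "roll": 0},
  {"fingers": 1, "dx": 0, "dy": 0.03, "dz": -0.05, "roll": 0},
  {"fingers": 1, "dx": -0.02, "dy": 0.08, "dz": -0.09, "roll": 0},
  {"fingers": 1, "dx": -0.04, "dy": 0.14, "dz": -0.12, "roll": 0},
  {"fingers": 1, "dx": -0.06, "dy": 0.2, "dz": -0.12, "roll": 0},
  {"fingers": 1, "dx": -0.06, "dy": 0.24, "dz": -0.12, "roll": 0},
  {"fingers": 1, "dx": -0.06, "dy": 0.24, "dz": -0.12, "roll": 0},
])

```text
time: 7.12
tool_pos: [0.5273, -0.0847, 0.1946]
tcp_rot: [-3.094, -0.538, 0.0]
wrist_force: [-0.2, 0.1, -0.3]
width: 0.001
grip_force: 0.0
```

Run:
```python
from h import *
st(); im,Bx=wr(); cv2.imwrite('pics/w3.png',im); np.save('w3.npy',Bx)
hsv=cv2.cvtColor(im,cv2.COLOR_BGR2HSV)
z=Bx[...,2]
for n,lo,hi in (("yellow",20,35),("blue",95,125)):
    m=(hsv[...,0]>=lo)&(hsv[...,0]<=hi)&(hsv[...,1]>110)&(z>.05)&(z<.078)&(abs(Bx[...,0])<.085)&(Bx[...,1]<0)&(Bx[...,1]>-.247)
    print(n,m.sum())
    if m.sum()>20:
        P=Bx[m][:,:2].astype(np.float32); r=cv2.minAreaRect(P); print(r,np.median(Bx[m],0).round(4)); print(cv2.boxPoints(r).round(4).tolist())
```

```text
t 7.12 box [-0.0607 -0.1428  0.1946] toolx yaw rel box deg -0.27 tz [-0.     0.001 -1.   ] F [-0.2  0.1 -0.3] w 0.0014403667050710165 0.0
yellow 848
((-0.013735638931393623, -0.09386570006608963), (0.017162086442112923, 0.046328313648700714), 89.37216186523438) [-0.013  -0.0943  0.0692]
[[-0.03700000047683716, -0.10220000147819519], [0.00930000003427267, -0.10270000249147415], [0.009499999694526196, -0.08550000190734863], [-0.03680000081658363, -0.08500000089406967]]
blue 869
((-0.0138281574472785, -0.1851041316986084), (0.018024351447820663, 0.04655798152089119), 85.633544921875) [-0.0125 -0.1845  0.0693]
[[-0.037700001150369644, -0.1923000067472458], [0.008700000122189522, -0.19589999318122864], [0.010099999606609344, -0.17790000140666962], [-0.036400001496076584, -0.17430000007152557]]
```

View pics/w3.png

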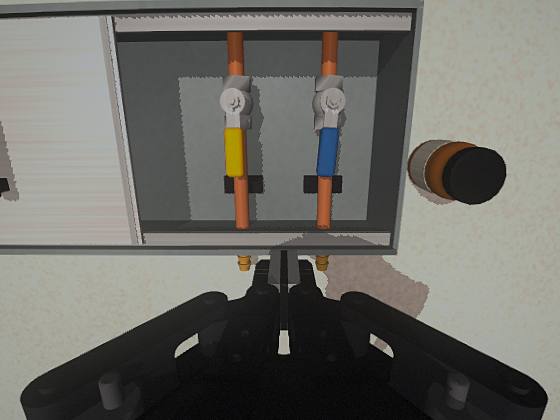

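Yellow gas lever: sleeve at (233,150), y≈-0.094, angle ~0. Blue air lever: sleeve at (327,150), y≈-0.185. I'll lower the shut fingers into the gap between them.

Request:
step_arm([
  {"fingers": 1, "dx": 0.048, "dy": -0.006, "dz": 0, "roll": 0},
  {"fingers": 1, "dx": 0.048, "dy": -0.006, "dz": 0.05, "roll": 0},
  {"fingers": 1, "dx": 0.048, "dy": -0.006, "dz": 0.1, "roll": 0},
  {"fingers": 1, "dx": 0.048, "dy": -0.006, "dz": 0.12, "roll": 0},
  {"fingers": 1, "dx": 0.048, "dy": -0.006, "dz": 0.14, "roll": 0},
  {"fingers": 1, "dx": 0.048, "dy": -0.006, "dz": 0.14, "roll": 0},
])

```text
time: 7.92
tool_pos: [0.5696, -0.0599, 0.0542]
tcp_rot: [-3.093, -0.546, 0.003]
wrist_force: [0.0, -0.6, -0.2]
width: -0.001
grip_force: 0.0
```

Run:
```python
from h import *
go(-.013,-.137,.031); im,Bx=wr(); cv2.imwrite('pics/w4.png',im)
print([Bx[v,281].round(4).tolist() for v in range(246,258,2)])
```

```text
t 7.92 box [-0.0125 -0.1339  0.0542] toolx yaw rel box deg 0.04 tz [-0.002  0.001 -1.   ] F [-0.2 -0.6 -0.2] w -0.0007840716048392324 0.0
go -0.013 -0.137 0.031 -> [-0.0005  0.0031  0.0232]
[[-0.032, -0.1313, 0.0037], [-0.0338, -0.1313, 0.0035], [-0.0009, -0.1321, 0.0833], [-0.001, -0.1321, 0.0856], [-0.0016, -0.1321, 0.0867], [-0.001, -0.1322, 0.0902]]
```

View pics/w4.png

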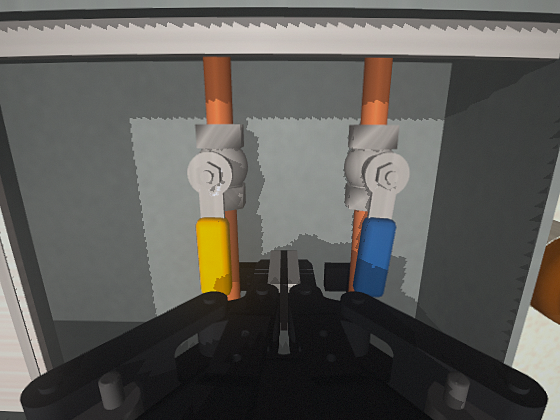

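The fingertips at (285,250) lie between the yellow lever (213,255) and the blue lever (377,255), with the tip at z≈0.082. I'll lower 24 mm and begin the push.

Request:
step_arm([
  {"fingers": 1, "dx": -0.001, "dy": 0.001, "dz": 0.012, "roll": 0},
  {"fingers": 1, "dx": -0.001, "dy": 0.001, "dz": 0.024, "roll": 0},
  {"fingers": 1, "dx": -0.001, "dy": 0.0, "dz": 0.024, "roll": 0},
  {"fingers": 1, "dx": -0.001, "dy": -0.01, "dz": 0.024, "roll": 0},
  {"fingers": 1, "dx": -0.002, "dy": -0.02, "dz": 0.024, "roll": 0},
  {"fingers": 1, "dx": -0.004, "dy": -0.028, "dz": 0.024, "roll": 0},
  {"fingers": 1, "dx": -0.006, "dy": -0.036, "dz": 0.024, "roll": 0},
])

```text
time: 8.85
tool_pos: [0.5532, -0.0285, 0.0317]
tcp_rot: [3.093, 0.546, 0.004]
wrist_force: [2.0, -4.2, -0.8]
width: 0.003
grip_force: 1.6
```

```bash
cat >> h.py <<'E'
def lev():
    im,Bx=wr(); hsv=cv2.cvtColor(im,cv2.COLOR_BGR2HSV); z=Bx[...,2]
    for n,lo,hi in (("yellow",20,35),("blue",95,125)):
        m=(hsv[...,0]>=lo)&(hsv[...,0]<=hi)&(hsv[...,1]>110)&(z>.064)&(z<.078)&(abs(Bx[...,0])<.085)&(Bx[...,1]<0)&(Bx[...,1]>-.247)
        if m.sum()<20: print(n,'none'); continue
        P=Bx[m][:,:2]; c=P.mean(0); sx=np.array([.035,-.094 if n=="yellow" else -.19]); print(n,m.sum(),c.round(4),"ang",np.arctan2(c[1]-sx[1],-(c[0]-sx[0])).round(3))
E
python3 -c "
from h import *
go(-.017,-.078,.031);lev()"
```

```text
t 8.85 box [-0.0172 -0.0988  0.0317] toolx yaw rel box deg 0.04 tz [ 0.002 -0.001 -1.   ] F [ 0.5 -4.6 -0.8] w 0.0029188401183089393 1.6121542519249488
go -0.017 -0.078 0.031 -> [ 0.0002 -0.0208  0.0007]
yellow 2923 [-0.0059 -0.0775] ang 0.384
blue 3325 [-0.0112 -0.1831] ang 0.148
```

Request:
step_arm([
  {"fingers": 1, "dx": 0.0, "dy": -0.011, "dz": 0, "roll": 0},
  {"fingers": 1, "dx": 0.001, "dy": -0.021, "dz": 0, "roll": 0},
  {"fingers": 1, "dx": 0.006, "dy": -0.031, "dz": 0, "roll": 0},
  {"fingers": 1, "dx": 0.012, "dy": -0.039, "dz": 0, "roll": 0},
  {"fingers": 1, "dx": 0.018, "dy": -0.045, "dz": 0, "roll": 0},
  {"fingers": 1, "dx": 0.023, "dy": -0.048, "dz": 0, "roll": 0},
])

```text
time: 9.65
tool_pos: [0.5571, 0.025, 0.0305]
tcp_rot: [-3.093, -0.546, 0.002]
wrist_force: [-1.1, -3.3, 0.4]
width: -0.001
grip_force: 1.3
```

```bash
python3 -c "
from h import *
go(.016,-.046,.031);lev()"
```

```text
t 9.65 box [ 0.0048 -0.0499  0.0305] toolx yaw rel box deg 0.04 tz [-0.002  0.    -1.   ] F [-2.2 -2.7  0.4] w -0.0006698386536528277 1.2952065747231245
go 0.016 -0.046 0.031 -> [ 0.0112 -0.0039 -0.0005]
yellow 3726 [ 0.0267 -0.0467] ang 1.398
blue 2639 [-0.0133 -0.1811] ang 0.182
```

Request:
step_arm([
  {"fingers": 1, "dx": 0.006, "dy": -0.003, "dz": 0, "roll": 0},
  {"fingers": 1, "dx": 0.011, "dy": -0.004, "dz": 0, "roll": 0},
  {"fingers": 1, "dx": 0.014, "dy": -0.004, "dz": 0, "roll": 0},
  {"fingers": 1, "dx": 0.016, "dy": -0.004, "dz": 0, "roll": 0},
  {"fingers": 1, "dx": 0.016, "dy": -0.004, "dz": 0, "roll": 0},
])

```text
time: 10.32
tool_pos: [0.5649, 0.0315, 0.0304]
tcp_rot: [3.093, 0.546, -0.022]
wrist_force: [-18.1, -9.2, 14.2]
width: 0.001
grip_force: 10.2
```

```bash
python3 -c "
from h import *
st();lev()"
```

```text
t 10.32 box [ 0.0143 -0.0464  0.0304] toolx yaw rel box deg 0.05 tz [-0.014 -0.003 -1.   ] F [-20.2  -2.5  14.2] w 0.0006209206588980922 10.223834663629532
yellow 3754 [ 0.0358 -0.0457] ang 1.588
blue 2470 [-0.0133 -0.1809] ang 0.186
```

The lever is at its stop, with 20 N of resistance. I'll back off, rise and check.

Request:
step_arm([
  {"fingers": 1, "dx": -0.015, "dy": 0, "dz": 0, "roll": 0},
  {"fingers": 1, "dx": -0.03, "dy": 0.005, "dz": 0, "roll": 0},
  {"fingers": 1, "dx": -0.03, "dy": 0.01, "dz": -0.04, "roll": 0},
  {"fingers": 1, "dx": -0.03, "dy": 0.02, "dz": -0.1, "roll": 0},
  {"fingers": 1, "dx": -0.06, "dy": 0.06, "dz": -0.16, "roll": 0},
  {"fingers": 1, "dx": -0.07, "dy": 0.1, "dz": -0.18, "roll": 0},
  {"fingers": 1, "dx": -0.07, "dy": 0.1, "dz": -0.18, "roll": 0},
  {"fingers": 1, "dx": -0.07, "dy": 0.1, "dz": -0.18, "roll": 0},
])

```text
time: 11.38
tool_pos: [0.5394, -0.0843, 0.2106]
tcp_rot: [-3.093, -0.544, -0.001]
wrist_force: [-0.8, 0.7, -0.3]
width: -0.003
grip_force: 0.0
```

```bash
python3 -c "
from h import *
st();lev();im,B=wr();cv2.imwrite('pics/w5.png',im)"
```

```text
t 11.38 box [-0.0492 -0.1465  0.2106] toolx yaw rel box deg -0.05 tz [ 0.     0.001 -1.   ] F [-0.6  1.  -0.3] w -0.0025761469533887135 0.0
yellow 832 [ 0.0348 -0.0467] ang 1.566
blue 756 [-0.0129 -0.1846] ang 0.111
```

View pics/w5.png

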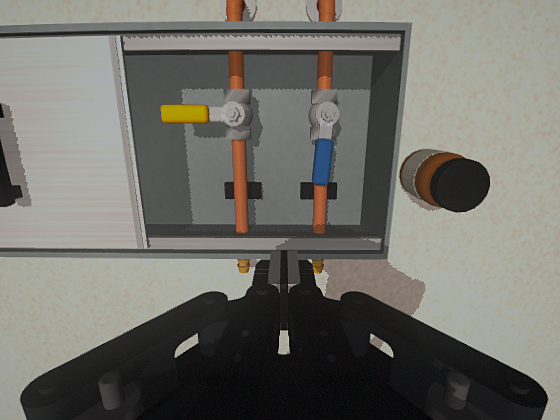

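The yellow lever, at (185,113), is square across its pipe. The blue lever is unchanged at (322,160), the cover is open and the arm is clear.

```bash
python3 -c "
from workcell import *
print(finish_job())"
```

```text
the job is handed in; nothing more can be done
None
```

The cover is pushed fully open, the gas lever is at its shut stop, the blue air lever is still open, and the job was handed in at about 11.5 s with the arm clear; `finish_job()` returned no verdict.

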